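# Slide the timing-window cover home under its leaf spring

## Task

Close the inspection window of the timing case: with closed fingertips, press the sliding cover firmly down on its sprung seal and, keeping it pressed, push it along its channel so that its nose passes under the leaf spring, until the cover is fully home against the end stop. Then let go and move clear, so that the leaf spring holds the cover down by itself. Do not pinch, lift or tip the cover, do not pry the leaf spring with the fingers, and leave the piston, oil filter and socket where they stand.

Things in the scene. Friction and masses are not known exactly. Their poses are not given: they have to be found in the camera images.
- case: Fixed cast-aluminium timing case, 250 x 100 mm, 45 mm high, with ears 19 mm beyond its long sides at the foot. Origin: centre of its underside on the table; +x (within 0.8 rad of world +x) is the way the cover slides home, z up. On top a channel 70 mm wide runs along x between rails whose tops are 68 mm above the table; the spring's bracket is at x = 80 to 104 mm, 75 mm high.
- end_stop (a point): Middle of the end stop's face, a wall across the channel at x = 62 mm in the case's frame, 60 mm above the table (wall top 66 mm). The cover is home when its nose touches this face: the cover's origin is then 55 mm short of it.
- cover: Loose grey metal cover, 110 mm along x, 66 mm wide, about 0.2 kg, on the seal in the channel. Origin: centre of underside, at the start 60 mm above the table and 109 to 124 mm short of the end stop; x points to the nose. Blunt nose (x = 35 to 55 mm) 6 mm thick, then a ramp up to the 9 mm thick body (x = -55 to 15 mm). A low cross ridge stands on the body.
- cover_ridge (a point): Top centre of the cover's cross ridge, to push against: x = -9 mm in the cover's frame, 8 mm thick along x, 46 mm wide, standing 12 mm above the body's upper face.
- cover_pad (a point): Point on the cover's flat upper face behind the ridge, to press on: x = -34 mm in the cover's frame (21 mm behind the ridge's rear face), 9 mm above the cover's underside. The flat is 42 mm long, from the ridge to the rear edge.
- seal (a joint): How far the sprung black seal frame under the cover is pressed straight down, in m: 0 free, 0.009 bottom stop. A fingertip on the cover needs about 2 N to start it and 1 N more per mm. Under about 2 mm the nose butts on the toe and is blocked; up to 5 mm it jams or scrapes through; from 5.5 mm it passes freely under. Home and let go, it rises to about 6 mm, held by the leaf spring.
- leaf_toe (a point): Centre of the rolled toe (an 8 mm thick, 36 mm wide round bar across the channel) of the steel leaf spring, which runs 70 mm from the bracket towards the cover. At rest it is at x = 17 mm in the case's frame and 64.5 mm above the table; the cover's ramp lifts it, with some 5 N and 1 N more for each mm.
- leaf: The steel leaf spring itself, 30 mm wide. Origin: where it leaves the bracket, at x = 87 mm in the case's frame, 76 mm above the table. Not to be touched by the fingers.
- piston: Loose aluminium piston standing on the table beside the case, 80 mm in diameter, 50 mm high; origin at the centre of its underside. Leave it alone.
- filter: Loose white oil filter can standing on the table beside the case, 72 mm in diameter, 85 mm high; origin at the centre of its underside. Leave it alone.
- socket: Loose steel wrench socket standing on the table beside the case, 26 mm in diameter, 55 mm high; origin at the centre of its underside. Leave it alone.
Not all that is in view belongs to the job. There is more than one size of the cover; the one meant has the size given above.

How it is judged:
By the outcome, as a careful person would: the job done as asked, in the order asked, and still so for the second after the job is handed in, with the robot touching nothing.
It also fails if it takes over 38 s, if anything falls off the work surface, if the arm or the gripper's body presses on something with over 40 N, if the wrist force passes 120 N, or if a joint passes its speed limit or range.

## Robot

A 6-joint arm with a two-finger parallel gripper is mounted at the origin on the work surface. World frame = base frame: x ahead of the robot, y to its left, z up, the work surface at z = 0. Lengths are in m, angles in degrees, forces in N, time in s.
With the tool pointing down it reaches from about 0.325 to 1 m from the base axis. Payload 5.1 kg.
Tool frame: the origin (TCP) lies between the finger pads; the fingertips stand 17 mm ahead of it and the grasp point (between the pads) lies 2 mm behind it; y points along the fingers, x is the direction in which the jaws open and shut, and the axes are right-handed (so a half turn about y gives the same grasp; the last joint's range is limited). The gripper opens to 85 mm and grips with 20 to 120 N. Pads are 22 mm wide; open, the fingers measure 114 mm over their backs; the gripper's body (76 mm by 85 mm) begins 54 mm behind the grasp point. The pads swing forward as they close: fully open they stand 13 mm farther back than shut.
Start: joints at [69.064, 7.093, 94.555, -0, 78.352, -4.733], TCP at [0.181, 0.624, 0.248] pointing down, gripper open.
Joint ranges: [-149.61, 149.61], [-58.7, 133.49], [1.44, 155.28], [-77.14, 257.14], [18.33, 153.61], [-166.67, 166.67]. Speed limits (degrees/s): [147.25, 147.25, 180, 180, 180, 180].

## Interface

Orientations are given as a 3x3 rotation matrix whose columns are the frame's x, y, z axes.
In Python, from plant import r gives the robot as it stands.
- The arm moves only by the tool apply_moves, never from a script. Its argument "motion" is a list of rows, each an object with "travel": the shift along the tool's x, y, z as a fraction of full scale, a list of three; "turn": the turn, a rotation vector about the tool's x, y, z as a fraction of full scale, a list of three; "gripper": the gripper's target within -1 to 1 (fully open at 1, half-way at 0, shut at -1). In form: [{"travel": [tx, ty, tz], "turn": [ax, ay, az], "gripper": gripper}, ...]. A call has 1 to 12 rows; each row is the pose to reach, as a shift and turn from the pose commanded when the call began, along the tool's axes at that moment; what a row does not reach only later rows make up. Full scale, the value 1, is 100 mm for a shift and 45 degrees for a turn. A row lasts 1/12 s, in which the tool goes at most 41.7 mm and 7.16 degrees, less where a joint would pass 70% of its speed; a pose out of reach is approached as far as the arm can. A call with a number of a shift or a turn outside -1 to 1 is refused whole. A call with a gripper value outside its range is refused whole. The fingers move at their own pace and stop on an object; "force" is the grip in N (left out, the last holds). Time passes only in rows, so rows that repeat a pose let the fingers close. It gives the time, the measured TCP pose, the force and the opening at its end, in the units of the state.
- r.observe(): the state, without advancing time (a new reading comes with each control period).
- r.get_image(name): name is "scene" or "top" or "wrist"; returns a dict with "img" (384x512x3 uint8, blue, green, red), "K" (3x3 intrinsics, pixels), "camera_from_world" (4x4, takes a point from world to camera coordinates); the wrist camera has in their place "mount" (4x4, takes a point from camera to tool coordinates, whose origin is the TCP and whose axes are the tool frame's). Camera axes: x right, y up, looking along -z (the intrinsics and any distortion apply to the point x, -y, -z); pixel columns grow to the right and rows downward; lengths in m; the calibration is good to about 2 mm. A picture is of the moment at which its call begins: read the wrist's pose just before it. There is no depth.
- r.sign_off(): hands the job in, once; it reports no verdict.
Trained networks look in a picture, given as the dict that the camera call returned (one of the last four; its "shot" number tells which), for a name from the list of things; names that differ only in an ending like _2 or _b are one class to them, and where a whole thing is asked for, a point or a joint stands for the part that bears it (a point fixed in the world has none). Each returns a list of dicts, best first, with "confidence" (0 to 1); they miss things now and then, are a little off and sometimes report something else, mostly with a low value. They report only what shows in the picture. A call takes as long as a camera call. They do not tell look-alikes from the thing itself.
- r.recognise(picture, query): "at" ([x, y, z] in m, in world coordinates, good to about 4 mm: the middle of the surface that is visible of it).
- r.mark_of(picture, query): "at" ([x, y, z] in m, in world coordinates, good to about 4 mm: a listed point, or the origin of a listed thing).
The state is a dict: "clock": time; "joint_positions": joint angles; "dq": joint speeds; "joint_efforts": joint torques, N m; "eef_pos": TCP position; "eef_rot": TCP orientation; "contact_force": force on the tool from outside, world axes, zero at the start; "wrist_torque": the same for the moment, N m; "width": finger opening in m.
Only numpy, scipy, OpenCV 4.12 (cv2) and the standard library are available. Lean on these libraries where they do the work, as an engineer would, in place of code of your own. Each camera call takes 0.05 s, during which the arm holds its last target. There are 200 camera calls.

## Working session

There is one attempt and no reset: what is moved stays moved. The work goes in short steps, Python scripts to look and compute and a tool call to move; the robot and the scene stay as the last step left them, time stands still between calls to the robot, and variables do not carry over. Pictures are saved under pics/ and viewed, about 8 in all and at most 12, crops included, and the job is handed in when it is done.

Besides the shell and the picture viewer there is one more tool, called after "Emit:" in YAML: its name, and indented under it one key for each argument. apply_moves: Moves the arm, as the interface text tells. Shift numbers are shares of 100 mm and turn numbers shares of 45 degrees, none past 1 either way. Its arguments: {"type":"object","properties":{"motion":{"type":"array","items":{"type":"object","properties":{"travel":{"type":"array","items":{"type":"number"}},"turn":{"type":"array","items":{"type":"number"}},"gripper":{"type":"number"}}}},"force":{"type":"number"}},"required":["motion"]}

```bash
mkdir -p pics; ls
cat > h.py <<'E'
from plant import r
import numpy as np, cv2
def proj(p,P):
    c=p["camera_from_world"]@np.r_[P,1]; v=p["K"]@np.array([c[0],-c[1],-c[2]]); return (v[:2]/v[2]).round(0)
def see(cam,qs):
    p=r.get_image(cam)
    for q in qs:
        for d in r.mark_of(p,q)[:3]: print(cam,q,np.round(d["at"],4),round(d["confidence"],2), proj(p,d["at"]) if "K" in p and "camera_from_world" in p else '')
    return p
E
python3 - <<'E'
from h import *
s=r.observe(); print(s)
ims=[]
for c in("scene","top"):
    p=see(c,["case","end_stop","cover","cover_ridge","cover_pad","leaf_toe","leaf","piston","filter","socket"]); cv2.imwrite(f"pics/{c}0.png",cv2.resize(p["img"],(800,600)))
E
```

```text
pics
{'clock': 0.0, 'joint_positions': array([ 6.90651600e+01,  7.13281333e+00,  9.46322223e+01, -4.00124520e-04,
        7.83524874e+01, -4.73261247e+00]), 'dq': array([-0.04352619,  0.03783533,  0.01047417, -0.00993517, -0.05740883,
       -0.0124211 ]), 'joint_efforts': array([ 5.34185183e-04, -4.23625946e+01, -3.65441322e+01, -8.25989900e-05,
        7.30749947e-03, -4.58829177e-06]), 'eef_pos': array([0.18119511, 0.62364522, 0.24707988]), 'eef_rot': array([[ 2.79026337e-01, -7.26504552e-04, -9.60283175e-01],
       [ 9.60281273e-01, -1.91820393e-03,  2.79027235e-01],
       [-2.04473352e-03, -9.99997896e-01,  1.62419300e-04]]), 'contact_force': array([-0.03014548, -0.08823942, -0.29490348]), 'wrist_torque': array([-0.0179354 ,  0.01104306, -0.00927355]), 'width': 0.08515604084346282}
scene case [0.5662 0.0377 0.002 ] 0.96 [262. 216.]
scene end_stop [0.6233 0.0253 0.0613] 0.58 [282. 214.]
scene cover [ 0.3576  0.0294 -0.002 ] 0.83 [189. 184.]
scene cover [0.5103 0.0481 0.0569] 0.69 [244. 187.]
scene cover [0.3199 0.2092 0.0007] 0.59 [219. 139.]
scene cover_ridge [0.3628 0.0289 0.
[... 736 characters left out ...]
. 180.]
top end_stop [0.6251 0.0285 0.0582] 0.63 [257. 162.]
top cover [0.5134 0.0486 0.062 ] 0.98 [247. 213.]
top cover [0.359  0.0308 0.0016] 0.77 [254. 288.]
top cover [ 0.3197  0.2083 -0.0007] 0.72 [171. 306.]
top cover_ridge [0.3665 0.0325 0.0128] 0.65 [253. 285.]
top cover_ridge [0.335  0.2118 0.0279] 0.61 [166. 299.]
top cover_ridge [0.5006 0.05   0.0827] 0.58 [246. 217.]
top cover_pad [0.3812 0.0327 0.0088] 0.93 [253. 278.]
top cover_pad [0.3659 0.2241 0.0138] 0.72 [163. 284.]
top leaf [0.6539 0.0252 0.0745] 0.95 [259. 146.]
top piston [ 0.597   0.1658 -0.0014] 0.77 [197. 180.]
top filter [ 0.6166 -0.1166  0.    ] 0.88 [321. 174.]
top socket [ 0.4715 -0.0666  0.0051] 0.59 [299. 237.]
```

View pictures.

Run:
```python
from h import *
a=cv2.imread("pics/scene0.png");b=cv2.imread("pics/top0.png")
f=lambda i,x0,y0,x1,y1:cv2.resize(i[int(y0*1.5625):int(y1*1.5625),int(x0*1.5625):int(x1*1.5625)],(400,400),interpolation=cv2.INTER_CUBIC)
cv2.imwrite("pics/c0.png",np.hstack([f(a,170,120,340,290),f(b,150,130,340,320)]))
```

```text
(no output)
```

View pics/c0.png

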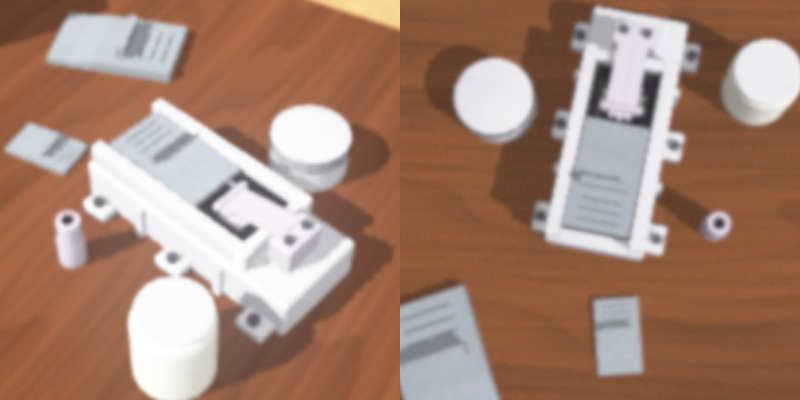

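The scene shows three covers: a small one on the table (scene 189,184), a large one on the table (219,139), and one in the channel (244,187). The one in the channel fits: its underside is at about 60 mm and it fills the 70 mm channel. The crop above confirms it. I'll move over it with the fingers shut.

Emit:
apply_moves:
  motion:
    - {"travel": [-0.4,0,-0.4],"turn": [0,-0.06,0],"gripper": -1}
    - {"travel": [-0.7,0,-0.7],"turn": [0,-0.12,0],"gripper": -1}
    - {"travel": [-1,0,-1],"turn": [0,-0.13,0],"gripper": -1}
    - {"travel": [-1,0,-1],"turn": [0,-0.13,0],"gripper": -1}

```text
clock: 1.43
eef_pos: [0.251, 0.497, 0.2481]
eef_rot: [[0.181, 0.001, -0.983], [0.983, -0.002, 0.181], [-0.001, -1.0, -0.001]]
contact_force: [0.1, -0.1, 0.3]
width: 0.0388
```

Emit:
apply_moves:
  motion:
    - {"travel": [-0.4,0,-0.4],"gripper": -1}
    - {"travel": [-0.7,0,-0.7],"gripper": -1}
    - {"travel": [-1,0,-1],"gripper": -1}
    - {"travel": [-1,0,-1],"gripper": -1}

```text
invalid input
```

Emit:
apply_moves:
  motion:
    - {"travel": [-0.4,0,-0.4],"gripper": -1}
    - {"travel": [-0.7,0,-0.7],"gripper": -1}
    - {"travel": [-1,0,-1],"gripper": -1}
    - {"travel": [-1,0,-1],"gripper": -1}

```text
invalid input
```

Emit:
apply_moves:
  motion:
    - {"travel": [-0.4,0,-0.3],"turn": [0,0,0],"gripper": -1}
    - {"travel": [-0.8,0,-0.6],"turn": [0,0,0],"gripper": -1}
    - {"travel": [-1,0,-0.76],"turn": [0,0,0],"gripper": -1}

```text
clock: 1.68
eef_pos: [0.3063, 0.3872, 0.2484]
eef_rot: [[0.179, 0.0, -0.984], [0.984, 0.0, 0.179], [0.0, -1.0, -0.0]]
contact_force: [2.1, -0.0, 1.2]
width: 0.001
```

Emit:
apply_moves:
  motion:
    - {"travel": [-0.4,0,-0.3],"turn": [0,0,0],"gripper": -1}
    - {"travel": [-0.8,0,-0.6],"turn": [0,0,0],"gripper": -1}
    - {"travel": [-1,0,-0.76],"turn": [0,0,0],"gripper": -1}

```text
clock: 1.93
eef_pos: [0.3629, 0.2755, 0.2486]
eef_rot: [[0.179, 0.001, -0.984], [0.984, 0.001, 0.179], [0.001, -1.0, -0.001]]
contact_force: [1.4, 0.8, 0.3]
width: -0.0
```

Emit:
apply_moves:
  motion:
    - {"travel": [-0.4,0,-0.3],"turn": [0,0,0],"gripper": -1}
    - {"travel": [-0.8,0,-0.6],"turn": [0,0,0],"gripper": -1}
    - {"travel": [-1,0,-0.76],"turn": [0,0,0],"gripper": -1}

```text
clock: 2.18
eef_pos: [0.4195, 0.1638, 0.2488]
eef_rot: [[0.18, 0.001, -0.984], [0.984, 0.0, 0.18], [0.001, -1.0, -0.001]]
contact_force: [0.7, 0.6, 0.0]
width: 0.0001
```

Emit:
apply_moves:
  motion:
    - {"travel": [-0.4,0,-0.3],"turn": [0,0,0],"gripper": -1}
    - {"travel": [-0.8,0,-0.6],"turn": [0,0,0],"gripper": -1}
    - {"travel": [-0.9,0,-0.7],"turn": [0,0,0],"gripper": -1}
    - {"travel": [-0.9,0,-0.7],"turn": [0,0,0],"gripper": -1}
    - {"travel": [-0.9,0,-0.7],"turn": [0,0,0],"gripper": -1}

```text
clock: 2.6
eef_pos: [0.4722, 0.0632, 0.2484]
eef_rot: [[0.183, -0.0, -0.983], [0.983, 0.0, 0.183], [0.0, -1.0, 0.0]]
contact_force: [-0.4, -0.5, 0.4]
width: 0.0
```

```bash
cat >> h.py <<'E'
def wsee(qs,name):
    s=r.observe(); p=r.get_image("wrist")
    T=np.eye(4);T[:3,:3]=s["eef_rot"];T[:3,3]=s["eef_pos"]
    p2=dict(p); p2["camera_from_world"]=np.linalg.inv(T@p["mount"])
    for q in qs:
        for d in r.mark_of(p,q)[:2]: print(q,np.round(d["at"],4),round(d["confidence"],2),proj(p2,d["at"]))
    cv2.imwrite(f"pics/{name}.png",p["img"])
    print(s["clock"],s["eef_pos"].round(4),s["contact_force"].round(1),s["width"]); return p2
E
python3 - <<'E'
from h import *
p=wsee(["case","end_stop","cover","cover_ridge","cover_pad","leaf_toe","leaf"],"w1")
p=see("top",["case","cover","cover_ridge","cover_pad","leaf"])
p=see("scene",["case","cover","cover_ridge","cover_pad","leaf_toe","leaf"])
E
```

```text
end_stop [0.6278 0.0249 0.06  ] 0.89 [242. 312.]
cover [0.3593 0.0317 0.001 ] 0.72 [201.  54.]
cover [0.5101 0.0478 0.0635] 0.69 [242. 208.]
cover_ridge [0.5024 0.0421 0.081 ] 0.84 [234. 207.]
cover_ridge [0.3622 0.0292 0.0118] 0.82 [197.  56.]
cover_pad [0.3799 0.0347 0.0032] 0.86 [208.  74.]
cover_pad [0.4758 0.0533 0.0648] 0.85 [241. 173.]
leaf [0.6547 0.0216 0.0754] 0.67 [244. 343.]
2.6 [0.4722 0.0632 0.2484] [-0.4 -0.5  0.4] 7.784955945431505e-06
top cover [0.3605 0.0274 0.0031] 0.67 [256. 288.]
top cover_ridge [0.334  0.2117 0.0266] 0.95 [167. 300.]
top cover_ridge [0.5031 0.0526 0.0826] 0.5 [245. 216.]
top cover_pad [0.3793 0.0354 0.0089] 0.88 [252. 279.]
top cover_pad [0.4811 0.0557 0.0668] 0.8 [243. 228.]
top cover_pad [0.3654 0.2165 0.0136] 0.55 [167. 284.]
scene case [0.5654 0.0357 0.0008] 0.6 [261. 217.]
scene case [0.51   0.0471 0.0536] 0.33 [243. 189.]
scene cover [0.3226 0.2074 0.0008] 0.84 [220. 140.]
scene cover [0.5082 0.0472 0.0557] 0.81 [243. 188.]
scene cover [ 0.3592  0.0313 -0.0019] 0.72 [190. 184.]
scene cover_ridge [0.5029 0.0481 0.084 ] 0.97 [241. 178.]
scene cover_ridge [0.3642 0.0312 0.0135] 0.74 [190. 180.]
scene cover_ridge [0.3363 0.2122 0.0269] 0.71 [224. 133.]
scene cover_pad [0.4799 0.0504 0.0665] 0.67 [233. 179.]
scene cover_pad [0.3808 0.0333 0.0062] 0.64 [197. 184.]
scene cover_pad [0.3696 0.2249 0.0141] 0.6 [237. 138.]
scene leaf_toe [0.5876 0.0347 0.0626] 0.88 [270. 204.]
scene leaf [0.6486 0.021  0.076 ] 0.68 [292. 216.]
```

View pics/w1.png

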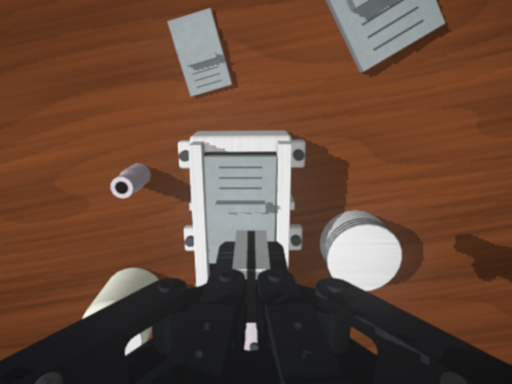

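The wrist view shows the cover in the channel: grooves at (241,170–200), ridge at about (241,205), rails at x≈198 and 284. The tool is nearly aligned with the channel already. I'll measure the rail edges and the cover's rear edge precisely.

Run:
```python
from h import *
s=r.observe(); p=r.get_image("wrist")
T=np.eye(4);T[:3,:3]=s["eef_rot"];T[:3,3]=s["eef_pos"];W=T@p["mount"];K=p["K"]
def bp(u,v,z):
    d=W[:3,:3]@(np.array([(u-K[0,2])/K[0,0],-(v-K[1,2])/K[1,1],-1])); t=(z-W[2,3])/d[2]; return W[:3,3]+t*d
g=cv2.GaussianBlur(cv2.cvtColor(p["img"],cv2.COLOR_BGR2GRAY),(3,3),0).astype(float)
L=[];R=[]
for v in range(160,225,4):
    d=np.diff(g[v]); l=195+np.argmin(d[195:215]); q=262+np.argmax(d[262:290]); L.append(bp(l+.5,v,.068));R.append(bp(q+.5,v,.068))
for n,E in(("L",L),("R",R)):
    E=np.array(E); c=np.polyfit(E[:,0],E[:,1],1); print(n,np.degrees(np.arctan(c[0])),np.polyval(c,[.45,.5,.6]), np.std(E[:,1]-np.polyval(c,E[:,0])))
print("col",[(v,int(g[v,245])) for v in range(126,234,1)])
print("rows",g[180,186:300].astype(int).tolist())
for v in (130,153,154,155,205): print(v,bp(241,v,.069).round(4))
```

```text
L -10.337426601621875 [ 0.02088288  0.01176259 -0.00647798] 0.000272992413721995
R -9.477873660969571 [0.09125506 0.08290778 0.06621321] 0.0008084495743740146
col [(126, 84), (127, 83), (128, 84), (129, 87), (130, 98), (131, 119), (132, 137), (133, 145), (134, 148), (135, 157), (136, 176), (137, 199), (138, 215), (139, 224), (140, 229), (141, 230), (142, 230), (143, 230), (144, 230), (145, 230), (146, 231), (147, 231), (148, 231), (149, 231), (150, 230), (151, 209), (152, 153), (153, 90), (154, 64), (155, 76), (156, 103), (157, 131), (158, 154), (159, 165), (160, 167), (161, 167), (162, 168), (163, 169), (164, 170), (165, 169), (166, 156), (167, 132), (168, 126), (169, 146), (170, 165), (171, 170), (172, 170), (173, 170), (174, 170), (175, 169), (176, 163), (177, 144), (178, 127), (179, 133), (180, 153), (181, 166), (182, 169), (183, 168), (184, 168), (185, 169), (186, 169), (187, 158), (188, 139), (189, 135), (190, 153), (191, 170), (192, 174), (193, 175), (194, 174), (195, 173), (196, 172), (197, 172), (198, 172), (199, 170), (200, 158), (201, 135), (202, 115), (203, 110), (204, 12
[... 351 characters left out ...]

rows [88, 109, 154, 203, 226, 230, 229, 230, 232, 232, 232, 231, 231, 226, 204, 163, 135, 140, 158, 168, 170, 170, 171, 171, 171, 171, 171, 170, 170, 169, 167, 163, 158, 155, 155, 155, 155, 155, 154, 155, 155, 155, 156, 155, 156, 156, 156, 156, 156, 156, 155, 155, 155, 154, 154, 153, 153, 153, 153, 153, 154, 154, 155, 155, 155, 155, 155, 154, 154, 154, 154, 154, 154, 155, 159, 164, 167, 168, 168, 168, 168, 169, 169, 169, 169, 169, 168, 157, 144, 163, 207, 231, 232, 230, 229, 230, 231, 232, 231, 231, 230, 219, 178, 119, 78, 65, 64, 64, 64, 63, 63, 63, 63, 63]
130 [0.4356 0.0621 0.069 ]
153 [0.456  0.0582 0.069 ]
154 [0.4569 0.058  0.069 ]
155 [0.4578 0.0578 0.069 ]
205 [0.5051 0.0488 0.069 ]
```

Emit:
apply_moves:
  motion:
    - {"travel": [-0.1,0.4,-0.14],"turn": [0,-0.013,0],"gripper": -1}
    - {"travel": [-0.106,0.8,-0.14],"turn": [0,-0.013,0],"gripper": -1}
    - {"travel": [-0.106,1.0,-0.14],"turn": [0,-0.013,0],"gripper": -1}

```text
clock: 3.95
eef_pos: [0.4817, 0.0512, 0.1441]
eef_rot: [[0.17, -0.005, -0.985], [0.985, -0.0, 0.17], [-0.001, -1.0, 0.005]]
contact_force: [-0.7, -0.2, -0.7]
width: 0.0001
```

Emit:
apply_moves:
  motion:
    - {"travel": [0,0.2,0],"turn": [0,0,0],"gripper": -1}
    - {"travel": [0,0.4,0],"turn": [0,0,0],"gripper": -1}
    - {"travel": [0,0.47,0],"turn": [0,0,0],"gripper": -1}
    - {"travel": [0,0.47,0],"turn": [0,0,0],"gripper": -1}
    - {"travel": [0,0.47,0],"turn": [0,0,0],"gripper": -1}

```text
clock: 4.37
eef_pos: [0.4839, 0.0517, 0.1018]
eef_rot: [[0.17, 0.0, -0.986], [0.986, 0.0, 0.17], [0.0, -1.0, -0.0]]
contact_force: [1.2, 0.4, 0.2]
width: 0.0003
```

Run:
```python
from h import *
p=wsee(["cover_ridge","cover_pad"],"w2")
p=see("scene",["cover_ridge","cover_pad"])
a=p["img"]; print(r.observe()["eef_rot"].round(4))
w=cv2.imread("pics/w2.png")
cv2.imwrite("pics/c2.png",np.hstack([cv2.resize(w[80:330,130:380],(400,400)),cv2.resize(a[130:230,190:290],(400,400),interpolation=cv2.INTER_CUBIC)]))
```

```text
cover_ridge [0.3607 0.0321 0.011 ] 0.86 [181.   2.]
cover_pad [0.4776 0.0535 0.0682] 0.64 [253. 221.]
cover_pad [0.3743 0.033  0.0032] 0.59 [190.  29.]
4.3667 [0.4839 0.0517 0.1018] [1.2 0.4 0.2] 0.00032471297209556925
scene cover_ridge [0.5044 0.0534 0.0803] 0.88 [243. 178.]
scene cover_ridge [0.366 0.029 0.016] 0.68 [190. 180.]
scene cover_ridge [0.3342 0.2124 0.0292] 0.56 [224. 132.]
scene cover_pad [0.3815 0.0312 0.0025] 0.69 [196. 186.]
scene cover_pad [0.4807 0.0487 0.0674] 0.57 [233. 179.]
[[ 1.696e-01  2.300e-03 -9.855e-01]
 [ 9.855e-01 -0.000e+00  1.696e-01]
 [ 4.000e-04 -1.000e+00 -2.300e-03]]
```

View pics/c2.png

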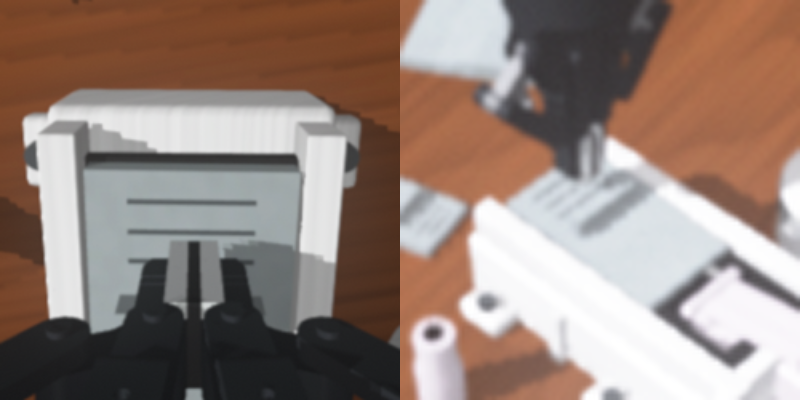

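The crop shows the shut fingertips centred over the flat, just behind the ridge (which is at crop (120–260,305)) and clear of the rails. I'll press down.

Emit:
apply_moves:
  motion:
    - {"travel": [-0.01,0.08,0],"turn": [0,0,0],"gripper": -1}
    - {"travel": [-0.01,0.13,0],"turn": [0,0,0],"gripper": -1}
    - {"travel": [-0.01,0.15,0],"turn": [0,0,0],"gripper": -1}
    - {"travel": [-0.01,0.17,0],"turn": [0,0,0],"gripper": -1}
    - {"travel": [-0.01,0.18,0],"turn": [0,0,0],"gripper": -1}
    - {"travel": [-0.01,0.19,0],"turn": [0,0,0],"gripper": -1}
    - {"travel": [-0.01,0.19,0],"turn": [0,0,0],"gripper": -1}

```text
clock: 5.25
eef_pos: [0.483, 0.0507, 0.0824]
eef_rot: [[0.17, -0.002, -0.986], [0.986, -0.0, 0.17], [-0.0, -1.0, 0.002]]
contact_force: [-3.8, -0.0, 5.8]
width: 0.0
```

Emit:
apply_moves:
  motion:
    - {"travel": [0,0.02,0],"turn": [0,0,0],"gripper": -1}
    - {"travel": [0,0.04,0],"turn": [0,0,0],"gripper": -1}
    - {"travel": [0,0.05,0],"turn": [0,0,0],"gripper": -1}
    - {"travel": [0,0.055,0],"turn": [0,0,0],"gripper": -1}
    - {"travel": [0,0.055,0],"turn": [0,0,0],"gripper": -1}

```text
clock: 5.67
eef_pos: [0.4834, 0.0507, 0.0779]
eef_rot: [[0.17, -0.001, -0.986], [0.986, -0.0, 0.17], [-0.0, -1.0, 0.001]]
contact_force: [-6.4, 0.2, 11.5]
width: 0.0003
```

Emit:
apply_moves:
  motion:
    - {"travel": [0,0.005,0],"turn": [0,0,0],"gripper": -1}
    - {"travel": [0,0.01,0],"turn": [0,0,0],"gripper": -1}
    - {"travel": [0,0.015,0],"turn": [0,0,0],"gripper": -1}
    - {"travel": [0,0.015,0],"turn": [0,0,0],"gripper": -1}

```text
clock: 6.0
eef_pos: [0.4834, 0.0507, 0.0769]
eef_rot: [[0.17, -0.001, -0.986], [0.986, -0.0, 0.17], [-0.0, -1.0, 0.001]]
contact_force: [-7.2, -0.7, 12.0]
width: 0.0001
```

Emit:
apply_moves:
  motion:
    - {"travel": [0,0.01,0],"turn": [0,0,0],"gripper": -1}
    - {"travel": [0,0.02,0],"turn": [0,0,0],"gripper": -1}
    - {"travel": [0,0.02,0],"turn": [0,0,0],"gripper": -1}
    - {"travel": [0,0.02,0],"turn": [0,0,0],"gripper": -1}

```text
clock: 6.33
eef_pos: [0.4835, 0.0508, 0.0767]
eef_rot: [[0.169, -0.003, -0.986], [0.986, -0.0, 0.169], [-0.001, -1.0, 0.003]]
contact_force: [-13.0, -0.9, 25.1]
width: 0.0001
```

The seal is bottomed, with the force jumping to 25 N at about 9.2 mm. Now I'll push forward, a small step first.

Emit:
apply_moves:
  motion:
    - {"travel": [0,0,-0.03],"turn": [0,0,0],"gripper": -1}
    - {"travel": [0,0,-0.06],"turn": [0,0,0],"gripper": -1}
    - {"travel": [0,0,-0.09],"turn": [0,0,0],"gripper": -1}
    - {"travel": [0,0,-0.12],"turn": [0,0,0],"gripper": -1}
    - {"travel": [0,0,-0.15],"turn": [0,0,0],"gripper": -1}
    - {"travel": [0,0,-0.15],"turn": [0,0,0],"gripper": -1}

```text
clock: 6.83
eef_pos: [0.4989, 0.0487, 0.0767]
eef_rot: [[0.17, -0.001, -0.985], [0.985, 0.001, 0.17], [0.001, -1.0, 0.001]]
contact_force: [-12.2, 2.7, 23.2]
width: 0.0003
```

Run:
```python
from h import *
p=see("scene",["cover","cover_ridge"])
cv2.imwrite("pics/s3.png",cv2.resize(p["img"][130:260,190:320],(500,500),interpolation=cv2.INTER_CUBIC))
```

```text
scene cover [ 0.3221  0.2096 -0.0029] 0.93 [220. 140.]
scene cover [0.5281 0.0443 0.0492] 0.62 [249. 194.]
scene cover [0.3577 0.0325 0.0008] 0.55 [189. 182.]
scene cover_ridge [0.5173 0.0465 0.0719] 0.76 [246. 184.]
scene cover_ridge [0.3354 0.2101 0.0298] 0.71 [223. 132.]
scene cover_ridge [5.664e-01 3.750e-02 5.000e-04] 0.7 [262. 217.]
```

View pics/s3.png

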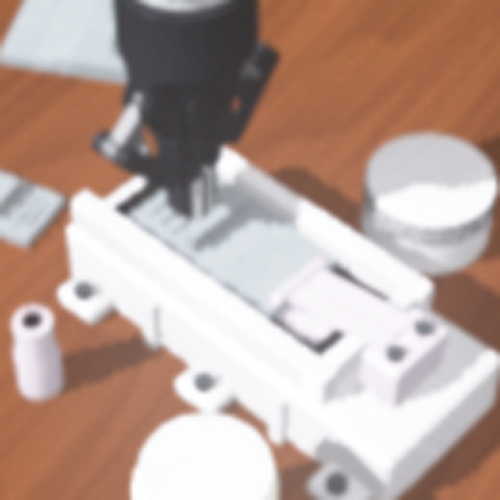

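The cover is flat and pressed and has moved about 15 mm, with its nose now at the toe (crop 280,300). I'll keep pushing.

Emit:
apply_moves:
  motion:
    - {"travel": [0,0,-0.03],"turn": [0,0,0],"gripper": -1}
    - {"travel": [0,0,-0.06],"turn": [0,0,0],"gripper": -1}
    - {"travel": [0,0,-0.09],"turn": [0,0,0],"gripper": -1}
    - {"travel": [0,0,-0.12],"turn": [0,0,0],"gripper": -1}
    - {"travel": [0,0,-0.15],"turn": [0,0,0],"gripper": -1}
    - {"travel": [0,0,-0.15],"turn": [0,0,0],"gripper": -1}

```text
clock: 7.48
eef_pos: [0.5138, 0.0462, 0.0768]
eef_rot: [[0.17, -0.001, -0.985], [0.985, 0.001, 0.17], [0.001, -1.0, 0.001]]
contact_force: [-10.8, 2.7, 23.9]
width: -0.0001
```

Emit:
apply_moves:
  motion:
    - {"travel": [0,0,-0.03],"turn": [0,0,0],"gripper": -1}
    - {"travel": [0,0,-0.06],"turn": [0,0,0],"gripper": -1}
    - {"travel": [0,0,-0.09],"turn": [0,0,0],"gripper": -1}
    - {"travel": [0,0,-0.12],"turn": [0,0,0],"gripper": -1}
    - {"travel": [0,0,-0.15],"turn": [0,0,0],"gripper": -1}
    - {"travel": [0,0,-0.15],"turn": [0,0,0],"gripper": -1}

```text
clock: 7.98
eef_pos: [0.5285, 0.0437, 0.0768]
eef_rot: [[0.17, -0.001, -0.986], [0.986, 0.001, 0.17], [0.001, -1.0, 0.001]]
contact_force: [-10.7, 2.1, 22.1]
width: -0.0001
```

Emit:
apply_moves:
  motion:
    - {"travel": [0,0,-0.03],"turn": [0,0,0],"gripper": -1}
    - {"travel": [0,0,-0.06],"turn": [0,0,0],"gripper": -1}
    - {"travel": [0,0,-0.08],"turn": [0,0,0],"gripper": -1}
    - {"travel": [0,0,-0.1],"turn": [0,0,0],"gripper": -1}
    - {"travel": [0,0,-0.1],"turn": [0,0,0],"gripper": -1}

```text
clock: 8.4
eef_pos: [0.5382, 0.042, 0.0769]
eef_rot: [[0.17, -0.001, -0.986], [0.986, 0.001, 0.17], [0.001, -1.0, 0.001]]
contact_force: [-11.8, 1.3, 22.7]
width: 0.0
```

Emit:
apply_moves:
  motion:
    - {"travel": [0,0,-0.02],"turn": [0,0,0],"gripper": -1}
    - {"travel": [0,0,-0.04],"turn": [0,0,0],"gripper": -1}
    - {"travel": [0,0,-0.04],"turn": [0,0,0],"gripper": -1}

```text
clock: 8.65
eef_pos: [0.5421, 0.0413, 0.0769]
eef_rot: [[0.17, -0.001, -0.986], [0.986, 0.001, 0.17], [0.001, -1.0, 0.001]]
contact_force: [-12.0, 2.4, 22.6]
width: 0.0003
```

Emit:
apply_moves:
  motion:
    - {"travel": [0,0,-0.02],"turn": [0,0,0],"gripper": -1}
    - {"travel": [0,0,-0.03],"turn": [0,0,0],"gripper": -1}
    - {"travel": [0,0,-0.04],"turn": [0,0,0],"gripper": -1}
    - {"travel": [0,0,-0.04],"turn": [0,0,0],"gripper": -1}

```text
clock: 8.98
eef_pos: [0.5443, 0.0409, 0.0768]
eef_rot: [[0.17, -0.006, -0.985], [0.985, 0.002, 0.17], [0.001, -1.0, 0.006]]
contact_force: [-18.6, 2.7, 27.7]
width: 0.0002
```

The push resistance is rising. I'll push a little more to confirm the stop.

Emit:
apply_moves:
  motion:
    - {"travel": [0,0,-0.01],"turn": [0,0,0],"gripper": -1}
    - {"travel": [0,0,-0.02],"turn": [0,0,0],"gripper": -1}
    - {"travel": [0,0,-0.03],"turn": [0,0,0],"gripper": -1}
    - {"travel": [0,0,-0.03],"turn": [0,0,0],"gripper": -1}

```text
clock: 9.32
eef_pos: [0.5484, 0.0402, 0.0769]
eef_rot: [[0.17, -0.003, -0.986], [0.986, 0.001, 0.17], [0.001, -1.0, 0.003]]
contact_force: [-13.8, 2.3, 23.3]
width: -0.0004
```

Run:
```python
from h import *
p=see("scene",["cover","cover_ridge","end_stop","leaf_toe"])
cv2.imwrite("pics/s4.png",cv2.resize(p["img"][140:250,200:310],(600,600),interpolation=cv2.INTER_CUBIC))
```

```text
scene cover [ 3.189e-01  2.082e-01 -3.000e-04] 0.73 [219. 139.]
scene cover [0.5732 0.0368 0.047 ] 0.67 [265. 205.]
scene cover_ridge [0.3331 0.2123 0.025 ] 0.93 [223. 133.]
scene cover_ridge [0.3637 0.0284 0.0122] 0.85 [190. 181.]
scene cover_ridge [0.5621 0.0366 0.0708] 0.69 [260. 196.]
scene end_stop [0.6239 0.0248 0.0608] 0.94 [282. 214.]
scene leaf_toe [0.589  0.0322 0.0624] 0.78 [270. 205.]
```

View pics/s4.png

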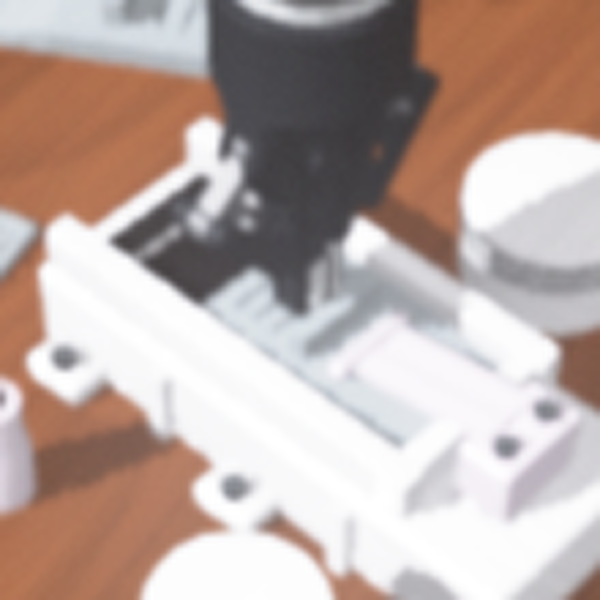

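Emit:
apply_moves:
  motion:
    - {"travel": [0,0,-0.01],"turn": [0,0,0],"gripper": -1}
    - {"travel": [0,0,-0.02],"turn": [0,0,0],"gripper": -1}
    - {"travel": [0,0,-0.03],"turn": [0,0,0],"gripper": -1}
    - {"travel": [0,0,-0.03],"turn": [0,0,0],"gripper": -1}

```text
clock: 9.9
eef_pos: [0.5493, 0.0401, 0.0769]
eef_rot: [[0.17, -0.009, -0.985], [0.986, 0.002, 0.17], [0.0, -1.0, 0.009]]
contact_force: [-22.6, 3.7, 29.8]
width: 0.0003
```

Emit:
apply_moves:
  motion:
    - {"travel": [0,0,-0.01],"turn": [0,0,0],"gripper": -1}
    - {"travel": [0,0,-0.02],"turn": [0,0,0],"gripper": -1}
    - {"travel": [0,0,-0.03],"turn": [0,0,0],"gripper": -1}
    - {"travel": [0,0,-0.03],"turn": [0,0,0],"gripper": -1}

```text
clock: 10.23
eef_pos: [0.5494, 0.0401, 0.0768]
eef_rot: [[0.169, -0.017, -0.985], [0.986, 0.003, 0.169], [-0.0, -1.0, 0.017]]
contact_force: [-33.1, 5.1, 38.4]
width: -0.0001
```

Emit:
apply_moves:
  motion:
    - {"travel": [0,0,-0.01],"turn": [0,0,0],"gripper": -1}
    - {"travel": [0,0,-0.02],"turn": [0,0,0],"gripper": -1}
    - {"travel": [0,0,-0.02],"turn": [0,0,0],"gripper": -1}

```text
clock: 10.48
eef_pos: [0.5496, 0.04, 0.0768]
eef_rot: [[0.169, -0.022, -0.985], [0.986, 0.003, 0.169], [-0.001, -1.0, 0.022]]
contact_force: [-39.7, 5.9, 45.0]
width: -0.0002
```

Hard stop: no motion while the push rose to about 40 N. I'll relax the push without dragging the cover back, then lift.

Emit:
apply_moves:
  motion:
    - {"travel": [0,0,0.02],"turn": [0,0,0],"gripper": -1}
    - {"travel": [0,0,0.04],"turn": [0,0,0],"gripper": -1}
    - {"travel": [0,0,0.06],"turn": [0,0,0],"gripper": -1}
    - {"travel": [0,0,0.06],"turn": [0,0,0],"gripper": -1}

```text
clock: 10.82
eef_pos: [0.5492, 0.0401, 0.0769]
eef_rot: [[0.169, -0.005, -0.986], [0.986, 0.001, 0.169], [0.001, -1.0, 0.005]]
contact_force: [-17.0, 2.2, 26.7]
width: -0.0001
```

Emit:
apply_moves:
  motion:
    - {"travel": [0,0,0.01],"turn": [0,0,0],"gripper": -1}
    - {"travel": [0,0,0.025],"turn": [0,0,0],"gripper": -1}
    - {"travel": [0,0,0.025],"turn": [0,0,0],"gripper": -1}

```text
clock: 11.07
eef_pos: [0.549, 0.0401, 0.0769]
eef_rot: [[0.17, 0.002, -0.986], [0.986, 0.001, 0.17], [0.001, -1.0, -0.001]]
contact_force: [-8.6, 2.2, 20.0]
width: 0.0001
```

Emit:
apply_moves:
  motion:
    - {"travel": [0,-0.02,0],"turn": [0,0,0],"gripper": -1}
    - {"travel": [0,-0.04,0],"turn": [0,0,0],"gripper": -1}
    - {"travel": [0,-0.06,0],"turn": [0,0,0],"gripper": -1}
    - {"travel": [0,-0.08,0],"turn": [0,0,0],"gripper": -1}
    - {"travel": [0,-0.11,0],"turn": [0,0,0],"gripper": -1}
    - {"travel": [0,-0.14,0],"turn": [0,0,0],"gripper": -1}
    - {"travel": [0,-0.14,0],"turn": [0,0,0],"gripper": -1}

```text
clock: 11.65
eef_pos: [0.5482, 0.0395, 0.0876]
eef_rot: [[0.17, 0.001, -0.985], [0.985, -0.0, 0.17], [-0.0, -1.0, -0.001]]
contact_force: [-0.4, -0.4, 0.1]
width: -0.0
```

Clear of contact. Next I'll rise and back away so the cameras can see the cover.

Emit:
apply_moves:
  motion:
    - {"travel": [0,-0.3,0.05],"turn": [0,0,0],"gripper": -1}
    - {"travel": [0,-0.7,0.3],"turn": [0,0,0],"gripper": -1}
    - {"travel": [0,-1,0.6],"turn": [0,0,0],"gripper": -1}
    - {"travel": [0,-1,1],"turn": [0,0,0],"gripper": -1}
    - {"travel": [0,-1,1],"turn": [0,0,0],"gripper": -1}

```text
clock: 12.07
eef_pos: [0.4457, 0.0573, 0.1888]
eef_rot: [[0.169, 0.002, -0.986], [0.986, 0.0, 0.169], [0.001, -1.0, -0.002]]
contact_force: [0.6, 0.2, -1.3]
width: -0.0001
```

Emit:
apply_moves:
  motion:
    - {"travel": [0,-0.4,0.3],"turn": [0,0,0],"gripper": -1}
    - {"travel": [0,-0.4,0.4],"turn": [0,0,0],"gripper": -1}
    - {"travel": [0,-0.4,0.4],"turn": [0,0,0],"gripper": -1}
    - {"travel": [0,-0.4,0.4],"turn": [0,0,0],"gripper": -1}

```text
clock: 12.4
eef_pos: [0.4102, 0.0634, 0.2273]
eef_rot: [[0.169, 0.002, -0.986], [0.986, -0.0, 0.169], [0.0, -1.0, -0.002]]
contact_force: [0.2, 0.4, 0.9]
width: -0.0002
```

Run:
```python
from h import *
q=["cover","cover_ridge","cover_pad","leaf_toe","end_stop","piston","filter","socket"]
p=see("scene",q); t=see("top",q); wsee(["cover","cover_ridge","end_stop"],"w5")
cv2.imwrite("pics/c5.png",np.hstack([cv2.resize(p["img"][150:250,210:310],(400,400),interpolation=cv2.INTER_CUBIC),cv2.resize(t["img"][130:240,200:310],(400,400),interpolation=cv2.INTER_CUBIC)]))
```

```text
scene cover [0.3601 0.0322 0.0013] 0.81 [190. 183.]
scene cover [ 3.207e-01  2.078e-01 -2.000e-04] 0.73 [219. 140.]
scene cover_ridge [0.3325 0.2131 0.0279] 0.79 [223. 132.]
scene cover_ridge [0.5859 0.0346 0.0675] 0.73 [269. 202.]
scene cover_ridge [0.5627 0.0401 0.0752] 0.62 [262. 193.]
scene cover_pad [0.3679 0.2273 0.013 ] 0.94 [237. 138.]
scene cover_pad [0.3861 0.0304 0.0065] 0.77 [197. 186.]
scene cover_pad [0.5393 0.0409 0.0636] 0.72 [253. 192.]
scene leaf_toe [0.5873 0.0342 0.0656] 0.8 [270. 203.]
scene leaf_toe [0.5717 0.0359 0.0513] 0.71 [264. 204.]
scene end_stop [0.6239 0.024  0.0625] 0.91 [282. 214.]
scene end_stop [0.5631 0.0389 0.0734] 0.56 [261. 194.]
scene piston [0.5999 0.1646 0.0029] 0.95 [301. 188.]
scene piston [0.573  0.0355 0.0487] 0.71 [264. 205.]
scene filter [ 0.6189 -0.1129  0.0014] 0.82 [244. 276.]
top cover [0.5722 0.0382 0.0537] 0.88 [252. 186.]
top cover [ 0.3235  0.2052 -0.0027] 0.83 [172. 304.]
top cover [ 0.3613  0.0288 -0.0012] 0.57 [255. 287.]
top cover_ridge [0.3345 0.2128 0.0293] 0.96 [166. 299.]
top cover_ridge [0.5656 0.0441 0.0757] 0.78 [249. 187.]
top cover_ridge [0.3669 0.0283 0.0136] 0.57 [255. 285.]
top cover_pad [0.5416 0.0444 0.0598] 0.81 [249. 200.]
top cover_pad [0.3825 0.0346 0.0091] 0.77 [252. 277.]
top leaf_toe [0.5834 0.0286 0.0647] 0.67 [257. 180.]
top end_stop [0.6238 0.0286 0.0589] 0.61 [257. 162.]
top end_stop [ 0.618  -0.1134  0.0011] 0.31 [319. 173.]
top piston [0.5952 0.1634 0.0038] 0.58 [197. 180.]
top filter [ 6.119e-01 -1.145e-01  5.000e-04] 0.63 [320. 176.]
top socket [ 0.4693 -0.0677  0.0048] 0.62 [300. 238.]
top socket [ 5.665e-01  3.300e-02 -4.000e-04] 0.35 [255. 194.]
cover [ 0.3592  0.03   -0.0015] 0.87 [211. 115.]
cover [0.5681 0.0338 0.0586] 0.7 [249. 324.]
cover_ridge [0.3366 0.2099 0.0285] 0.85 [398.  58.]
cover_ridge [0.3633 0.0264 0.0126] 0.83 [206. 121.]
13.3 [0.41   0.0634 0.2274] [ 0.2 -0.   0.5] -0.00015686225662386733
```

View pics/c5.png

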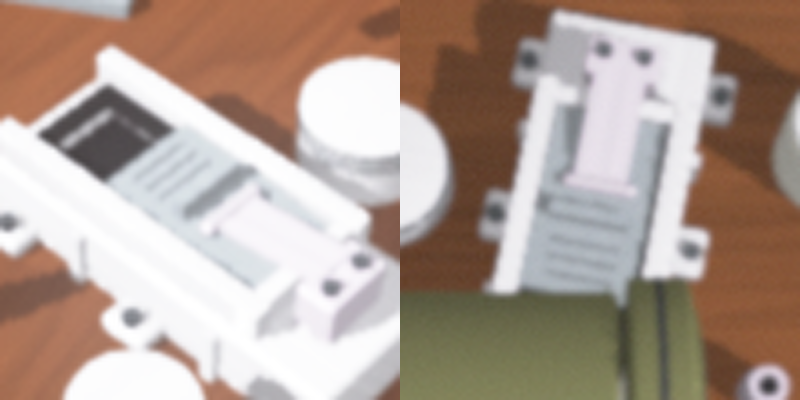

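View pics/w5.png

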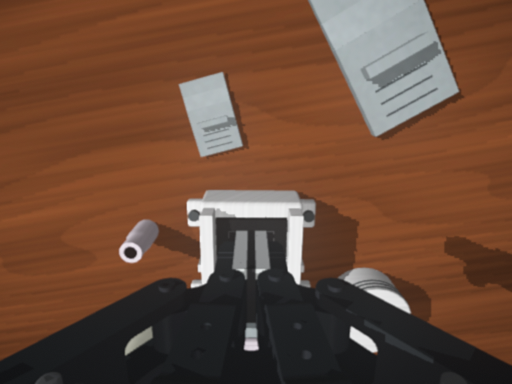

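The cover sits level under the leaf toe with no gap at the end stop. Its origin reads about (0.572, 0.038, 0.054), where (0.571, 0.035, 0.054) is expected at home. The piston, filter and socket have not moved.

```bash
python3 -c "
from plant import r
print(r.sign_off())"
```

```text
the job is handed in; nothing more can be done
None
```

The cover is home against the end stop and held down by the leaf spring. The robot is clear of everything, and I handed the job in at about 13.3 s.

**What I did:** With shut fingertips I pressed the flat behind the ridge until the seal bottomed at about 9 mm, with 25 N on the finger. Keeping it pressed, I pushed the cover about 59 mm along the channel under the toe. At the end stop it would not move while the push rose to about 40 N. I relaxed the push, lifted straight up and moved away.

**Last checks:**
- **Position:** The top camera put the cover's origin at about x = 0.572 m, against 0.571 m expected at home. Its height read about 54 mm, which fits the roughly 6 mm the seal should stay pressed. The wrist camera gave a less certain x = 0.568 m and a height of 59 mm, about 5 mm above the top camera's reading. The scene camera did not report the cover after release.
- **Pictures:** The cover lies level with the toe on it, and no gap shows at the end stop.
- **Other parts:** The piston, filter and socket read within about 5 mm of where they started, which is network noise. The contact force on the tool read about zero.

**Disagreements:** The push rose briefly about 5 mm before the final stop and then eased. I read this as the fingertip sliding forward on the cover to meet the ridge, with the cover already at the stop. The networks also gave some false hits, such as a ridge reported at the toe, which I discarded.

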